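Refit the knob of the grain moisture meter and hold its test switch down

ROBOT

A 6-joint arm with a two-finger parallel gripper is mounted at the origin on the work surface. World frame = base frame: x ahead of the robot, y to its left, z up, the work surface at z = 0. Lengths are in m, angles in rad, forces in N, time in s.
With the tool pointing down it reaches from about 0.35 to 0.85 m from the base axis. Payload 8.1 kg.
Tool frame: the origin (TCP) lies midway between the tips of the shut fingers; the grasp point (between the pads) lies 19 mm behind it (robot.grip_point_offset is the distance from the TCP to the grasp point, in m); z points along the fingers, y is the line along which they close (so a half turn about z gives the same grasp; the last joint's range is limited). The gripper opens to 93 mm and grips with 3 to 60 N. Pads are 15 mm wide; open, the fingers measure 128 mm over their backs; the gripper's body (75 mm by 188 mm) begins 65 mm behind the grasp point.
Start: joints at [-1.301, 0.13, 1.488, -0, 1.523, -0.085], TCP at [0.208, -0.563, 0.219] pointing down, gripper open.
Joint ranges: [-2.96, 2.96], [-0.89, 2.26], [0.02, 2.5], [-1.34, 4.48], [0, 2.73], [-2.66, 2.66]. Speed limits (rad/s): [2.39, 2.39, 2.79, 3.14, 3.14, 3.14].

INTERFACE

Orientations are given as a rotation vector (axis times angle).
In Python, from plant import robot, read_camera, job gives the robot as it stands.
- The arm moves only by the shell command python3 -m inch 'ROWS' [FORCE]. ROWS is JSON, one flat list of numbers, 5 for each row, row after row: the shift along the world's x, y, z in mm, then the turn about the world's z in degrees, then the opening in per cent of the stroke, from 0 (shut) to 100 (fully open). In form: [dx, dy, dz, yaw, hand, dx, dy, dz, yaw, hand, ...]. A call has 1 to 10 rows; each row is the pose to reach, as a shift and turn from the pose commanded when the call began; what a row does not reach only later rows make up. A row lasts 1/12 s, in which the tool goes at most 41.7 mm and 7.16 degrees, less where a joint would pass 70% of its speed; a pose out of reach is approached as far as the arm can. A call with a gripper value outside its range is refused whole. The fingers move at their own pace and stop on an object; FORCE is the grip in N (left out, the last holds). Time passes only in rows, so rows that repeat a pose let the fingers close. It gives the time, the measured TCP pose, the force, the opening and the grip force at its end, in the units of the state.
- robot.read_state(): the state, without advancing time (a new reading comes with each control period).
- read_camera(name): name is "scene" or "side" or "wrist"; returns a dict with "image" (480x640x3 uint8, blue, green, red), "K" (3x3 intrinsics, pixels), "extrinsics" (4x4, takes a point from world to camera coordinates); the wrist camera has in their place "mount" (4x4, takes a point from camera to tool coordinates, whose origin is the TCP and whose axes are the flange's). Camera axes: x right, y down, z forward; pixel columns grow to the right and rows downward; lengths in m; the calibration is good to about 2 mm. A picture is of the moment at which its call begins: read the wrist's pose just before it. There is no depth.
- job.close_job(): hands the job in; it is judged then, once.
The state is a dict: "t": time; "q": joint angles; "dq": joint speeds; "joint_torque": joint torques, N m; "tool_pos": TCP position; "orientation": TCP orientation; "force": force on the tool from outside, world axes, zero at the start; "wrist_torque": the same for the moment, N m; "opening": finger opening in m; "gripper_force": force on a finger pad.
Only numpy, scipy, OpenCV 4.12 (cv2) and the standard library are available. Lean on these libraries where they do the work, as an engineer would, in place of code of your own. Each camera call takes 0.05 s, during which the arm holds its last target. There are 200 camera calls.

TASK

The pointer knob has come off the grain moisture meter. Pick it up, turn it so that its flat matches the flat of the meter's D-shaped shaft (ridge above the lug), push it fully onto the shaft, then press it down against the shaft's spring as far as it goes and keep pressing: finish while the gripper is still holding the knob down. Leave the stamp, bowl, jar and calculator where they stand.

Things in the scene. Friction and masses are not known exactly. Their poses are not given: they have to be found in the camera images.
- knob_center (a point): Loose upright grey knob, 16-sided, 38 mm across flats (flats face along its x and y axes), 34 mm high, 35 to 70 g, open end down on the counter. Point: on its axis, half-way up, 17 mm above the underside. z up; x points to the side with the white ridge on its top (3.5 mm high, 4.5 mm wide, from centre to rim).
- knob_mouth (a point): Centre of the knob's underside (axes as above), mouth of its D-shaped blind bore: 21 mm deep, 13.4 mm across, flat on the +x side (under the ridge), 3.7 mm from the axis. About 0.7 mm play on the shaft all round; it goes on if turned to within about 8 degrees.
- shaft_seat (a point): Bare steel D-shaft, upright on the meter. Point: on its axis, on top of its collar (22 mm across, 3 mm thick), 81 mm above the counter, 11 mm above the case; sinks with the shaft. z up; x points to the flat. On the collar a lug 5 mm wide sticks out along x to 27 mm from the axis. Knob fully on: its underside rests on the collar, ridge above lug. Turns stiffly (0.1 N m), stays where left.
- shaft_tip (a point): Centre of the D-shaft's upper end, 20 mm above the collar (axes as above). The shaft is 12 mm in diameter, its flat 3 mm from the axis; the last 5 mm taper to 7.6 mm in diameter.
- shaft (a joint): How far the shaft is pressed down, in m: 0 up, 0.006 at its stop. A spring pushes it up: about 4 N to start it, about 11 N at the stop; it comes up again when let go.
- meter: The cream moisture meter, fixed to the counter, a box 190 (x) by 180 (y) mm, its top 70 mm above the counter. Origin under its centre, on the counter. The D-shaft stands at x = -45 mm, y = 0; on the top there are also a round aluminium cell, 68 mm across and 26 mm high, at x = 55, y = -35 mm, and a flat display 3 mm high.
- stamp: A small wooden rubber stamp standing upright, 28 mm across and 62 mm high; origin at its foot. Bystander.
- bowl: An empty white bowl, 110 mm across and 40 mm high; origin at its foot. Bystander.
- jar: A closed jar, 60 mm across and 85 mm high; origin at its foot. Bystander.
- calculator: A grey pocket calculator lying flat, 100 by 70 by 18 mm; origin at the centre of its underside. Bystander.
Mind the look-alikes: they are no part of the job. Of the things shaped like the part that bears knob_center, the grey one is meant.

How it is judged:
By the outcome, as a careful person would: the job done as asked, in the order asked, and still so for the second after the job is handed in, while the arm keeps its last pose, push and grip.
It also fails if it takes over 45 s, if anything falls off the work surface, if the arm or the gripper's body presses on something with over 40 N, if the wrist force passes 120 N, or if a joint passes its speed limit or range.

## Working session

There is one attempt and no reset: what is moved stays moved. The work goes in short steps, Python scripts to look and compute and a shell command to move; the robot and the scene stay as the last step left them, time stands still between calls to the robot, and variables do not carry over. Pictures are saved under pics/ and viewed, at most 10 in all, crops included, and the job is handed in when it is done.

```bash
ls; mkdir -p pics; cat > h.py <<'E'
import numpy as np, cv2
from plant import robot, read_camera, job
from scipy.spatial.transform import Rotation as R
def cam(name):
    s=robot.read_state(); c=read_camera(name)
    if name=="wrist":
        T=np.eye(4); T[:3,:3]=R.from_rotvec(s["orientation"]).as_matrix(); T[:3,3]=s["tool_pos"]
        W=T@np.array(c["mount"])
    else: W=np.linalg.inv(np.array(c["extrinsics"]))
    return c["image"],np.array(c["K"]),W
def onz(K,W,u,v,z):
    d=W[:3,:3]@np.linalg.solve(K,[u,v,1.]); o=W[:3,3]
    return o+d*(z-o[2])/d[2]
def proj(K,W,p):
    q=K@(np.linalg.inv(W)@np.append(p,1))[:3]; return q[:2]/q[2]
E
python3 - <<'E'
from h import *
for n in("scene","side","wrist"):
    im,K,W=cam(n); cv2.imwrite(f"pics/{n}0.png",im); print(n,K.round(1).tolist(),W.round(3).tolist())
    np.savez(f"{n}0.npz",im=im,K=K,W=W)
a=robot.read_state();print(a)
E
```

```text
pics
scene [[490.6, 0.0, 317.2], [0.0, 490.6, 245.3], [0.0, 0.0, 1.0]] [[-0.493, 0.509, -0.705, 1.156], [0.87, 0.283, -0.403, 0.289], [-0.005, -0.813, -0.583, 0.537], [0.0, 0.0, 0.0, 1.0]]
side [[496.7, 0.0, 316.8], [0.0, 496.7, 239.4], [0.0, 0.0, 1.0]] [[-0.92, -0.272, 0.281, 0.378], [-0.391, 0.638, -0.663, 0.543], [0.001, -0.72, -0.694, 0.695], [0.0, 0.0, 0.0, 1.0]]
wrist [[390.7, 0.0, 327.9], [0.0, 390.7, 237.7], [0.0, 0.0, 1.0]] [[0.347, -0.894, -0.282, 0.287], [-0.938, -0.331, -0.103, -0.533], [-0.001, 0.3, -0.954, 0.383], [0.0, 0.0, 0.0, 1.0]]
{'t': 0.15, 'q': array([-1.30142528e+00,  1.30990106e-01,  1.48904544e+00, -3.53954702e-05,
        1.52302570e+00, -8.53935997e-02]), 'dq': array([ 0.00048459, -0.00310699, -0.00439472,  0.00015279, -0.00053481,
       -0.00052889]), 'joint_torque': array([ 5.26206495e-04, -5.60475647e+01, -4.92335272e+01,  7.68653001e-02,
        3.06255987e-02, -1.17930185e-04]), 'tool_pos': array([ 0.20831157, -0.5621898 ,  0.21781803]), 'orientation': array([-3.09086108e+00, -5.54090440e-01,  2.67081003e-04]), 'force': array([0.2786969 , 0.29662304, 0.45245703]), 'wrist_torque': array([-0.00148624,  0.01170291,  0.02556132]), 'gripper_force': 0.0, 'opening': 0.09299664236476889}
```

View pics/scene0.png

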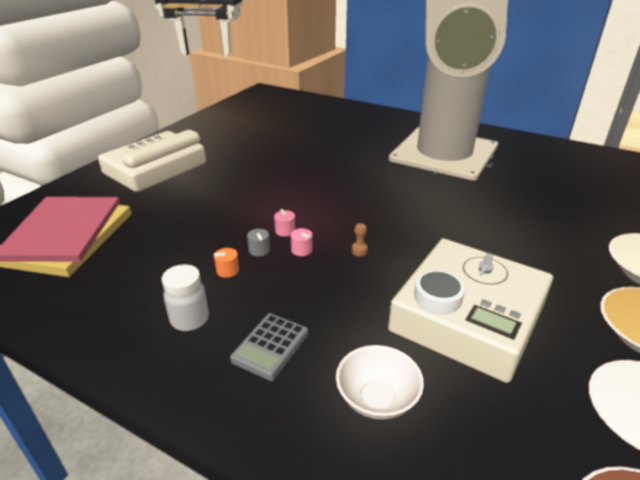

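View pics/side0.png

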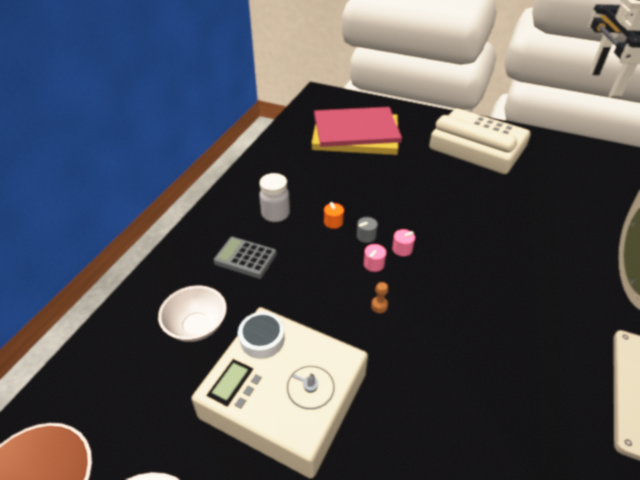

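The grey knob shows at about (258,242) in scene and (367,230) in side. Pink look-alikes are close by at (285,222) and (302,242) in scene, and an orange one is at (227,262). The D-shaft is at about (486,262) in scene and (311,382) in side.

```bash
python3 - <<'E'
from h import *
D={n:np.load(n+"0.npz") for n in("scene","side")}
def pt(n,u,v,z): d=D[n]; return onz(d["K"],d["W"],u,v,z)
print("body centre rays at z=.017")
for nm,a,b,z in [("knob",(258,243),(367,231),.017),("pinkA",(285,223),(403,243),.017),("pinkB",(302,242),(375,258),.017),("orange",(227,263),(334,216),.017),("stamp",(360,252),(379,308),.005),("shaft tip",(487,255),(311,376),.101),("jarlid",(182,276),(272,182),.085)]:
    print(nm,pt("scene",*a,z).round(3),pt("side",*b,z).round(3))
o=[]
for n,bx in(("scene",(410,220,170,120)),("scene",(200,190,130,100)),("side",(310,190,120,100)),("side",(260,330,110,90))):
    x,y,w,h=bx; c=D[n]["im"][y:y+h,x:x+w]; o.append(cv2.resize(c,(400,300),interpolation=cv2.INTER_CUBIC))
cv2.imwrite("pics/c1.png",np.vstack([np.hstack(o[:2]),np.hstack(o[2:])]))
E
```

```text
body centre rays at z=.017
knob [ 0.572 -0.169  0.017] [ 0.569 -0.166  0.017]
pinkA [ 0.491 -0.162  0.017] [ 0.494 -0.161  0.017]
pinkB [ 0.53  -0.1    0.017] [ 0.531 -0.101  0.017]
orange [ 0.648 -0.182  0.017] [ 0.647 -0.183  0.017]
stamp [ 0.491 -0.     0.005] [0.489 0.    0.005]
shaft tip [0.527 0.219 0.101] [0.522 0.222 0.101]
jarlid [ 0.771 -0.158  0.085] [ 0.773 -0.157  0.085]
```

View pics/c1.png

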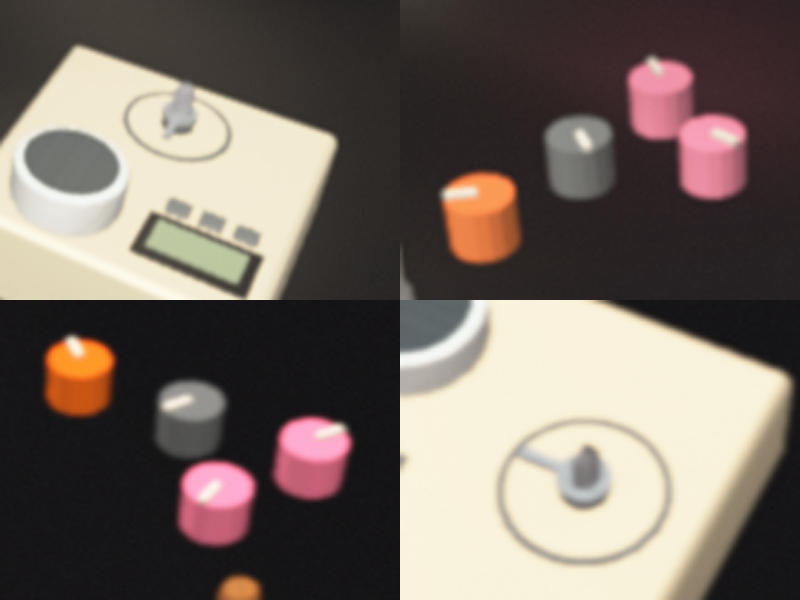

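The crops show the grey knob's ridge, running down-right in the scene view and left in the side view. The collar lug shows too. Now yaws, and the move over.

```bash
python3 - <<'E'
from h import *
D={n:np.load(n+"0.npz") for n in("scene","side")}
B={0:("scene",410,220,170/400,120/300),1:("scene",200,190,130/400,100/300),2:("side",310,190,120/400,100/300),3:("side",260,330,110/400,90/300)}
def c(i,u,v,z):
    n,x,y,a,b=B[i]; d=D[n]; return onz(d["K"],d["W"],x+u*a,y+v*b,z)
def yaw(i,p,q,z):
    a,b=c(i,*p,z),c(i,*q,z); print(a.round(4),b.round(4),np.hypot(*(b-a)[:2]).round(4),np.degrees(np.arctan2(*(b-a)[1::-1])).round(1))
yaw(1,(177,129),(189,150),.0375); yaw(2,(191,100),(162,108),.0375)
yaw(0,(180,122),(167,136),.081); yaw(3,(183,183),(118,150),.081)
s=robot.read_state(); M=R.from_rotvec(s["orientation"]).as_matrix(); print(M.round(3))
E
```

```text
[ 0.5698 -0.17    0.0375] [ 0.5846 -0.1512  0.0375] 0.024 51.9
[ 0.5703 -0.1663  0.0375] [ 0.5835 -0.1522  0.0375] 0.0193 47.0
[0.5326 0.2238 0.081 ] [0.5499 0.2201 0.081 ] 0.0177 -12.3
[0.5225 0.2236 0.081 ] [0.5514 0.2194 0.081 ] 0.0292 -8.3
[[ 0.938  0.347 -0.   ]
 [ 0.347 -0.938  0.001]
 [ 0.    -0.001 -1.   ]]
```

```bash
python3 -m inch '[363,394,-48,118.7,70,363,394,-48,118.7,70,363,394,-48,118.7,70,363,394,-48,118.7,70,363,394,-48,118.7,70,363,394,-48,118.7,70,363,394,-48,118.7,70,363,394,-48,118.7,70,363,394,-48,118.7,70,363,394,-48,118.7,70]' 40; python3 -c "
from h import *
s=robot.read_state();print(s['t'],s['tool_pos'],s['q'],R.from_rotvec(s['orientation']).as_matrix()[:,0])"
```

```text
t: 0.98
tool_pos: [0.4906, -0.2555, 0.1811]
orientation: [-2.176, -2.265, 0.0]
force: [-0.0, -0.2, 0.0]
opening: 0.065
gripper_force: 0.0
0.9833 [ 0.49058303 -0.25551241  0.18113184] [-5.72861243e-01  2.44400122e-02  1.66837726e+00 -1.53610119e-05
  1.44889873e+00 -6.12991822e-01] [-4.01216715e-02  9.99194800e-01  5.84898732e-05]
```

```bash
python3 -m inch '[80,88,-11,47,70,80,88,-11,47,70,80,88,-11,47,70,80,88,-11,47,70,80,88,-11,47,70,80,88,-11,47,70,80,88,-11,47,70,80,88,-11,47,70]'; python3 - <<'E'
from h import *
im,K,W=cam("wrist"); np.savez("w1.npz",im=im,K=K,W=W); cv2.imwrite("pics/w1.png",im)
s=robot.read_state();print(s['tool_pos'],s['q'][5],R.from_rotvec(s['orientation']).as_matrix()[:,0])
print(proj(K,W,[.571,-.168,.034]))
E
```

```text
t: 1.65
tool_pos: [0.5695, -0.1691, 0.17]
orientation: [-1.096, -2.943, 0.0]
force: [-0.1, 0.8, 0.6]
opening: 0.0653
gripper_force: 0.0
[ 0.56949337 -0.1692478   0.1700643 ] -1.2281595530851979 [-7.53266343e-01  6.57715327e-01  6.05136525e-04]
[330.43887315 224.95119181]
```

View pics/w1.png

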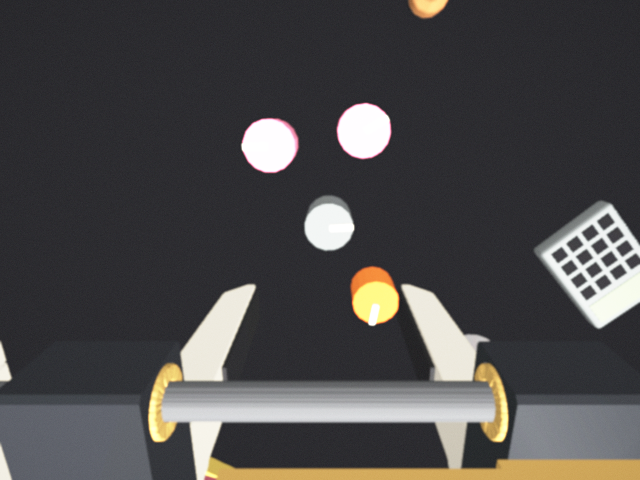

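The wrist view shows the knob's top disc at about (329,227), with the white ridge running right to (353,228). I'll measure both with masks.

```bash
cat >> h.py <<'E'
def knobtop(im,K,W,g,lo,hi,z,r=45):
    x,y=int(g[0])-r,int(g[1])-r; c=im[y:y+2*r,x:x+2*r].min(2)
    def big(m):
        cs,_=cv2.findContours(m.astype(np.uint8),cv2.RETR_EXTERNAL,cv2.CHAIN_APPROX_NONE); return max(cs,key=cv2.contourArea)
    t=big(c>lo); (cx,cy),rad=cv2.minEnclosingCircle(t); M=cv2.moments(t)
    rg=big(c>hi); m=cv2.moments(rg)
    P=onz(K,W,x+M["m10"]/M["m00"],y+M["m01"]/M["m00"],z); 
    q=onz(K,W,x+m["m10"]/m["m00"],y+m["m01"]/m["m00"],z+.0035)
    (vx,vy,_,_)=cv2.fitLine(rg,cv2.DIST_L2,0,.01,.01).ravel()
    a=onz(K,W,x+m["m10"]/m["m00"]+10*vx,y+m["m01"]/m["m00"]+10*vy,z+.0035)-q
    print("centre",P.round(4),"circ",onz(K,W,x+cx,y+cy,z).round(4),"rad px",rad,"area",M["m00"],m["m00"],"ridge",q.round(4),"yaw c-r",np.degrees(np.arctan2(q[1]-P[1],q[0]-P[0])).round(1),"line",np.degrees(np.arctan2(a[1],a[0])).round(1))
E
python3 - <<'E'
from h import *
d=np.load("w1.npz"); im=d["im"]
print(im[227,300:360:3].tolist())
for lo,hi in((140,245),(170,235)): knobtop(im,d["K"],d["W"],(329,227),lo,hi,.034,32)
E
```

```text
[[50, 47, 47], [60, 58, 56], [242, 243, 240], [245, 246, 243], [245, 246, 243], [245, 246, 243], [245, 246, 243], [245, 246, 243], [245, 246, 243], [245, 246, 243], [255, 255, 255], [255, 255, 255], [255, 255, 255], [255, 255, 255], [255, 255, 255], [255, 255, 255], [255, 255, 255], [255, 255, 255], [122, 130, 134], [45, 41, 42]]
centre [ 0.5707 -0.1697  0.034 ] circ [ 0.5709 -0.1698  0.034 ] rad px 24.599279403686523 area 1776.0 193.5 ridge [ 0.5771 -0.163   0.0375] yaw c-r 46.6 line 51.3
centre [ 0.5708 -0.1699  0.034 ] circ [ 0.5711 -0.1698  0.034 ] rad px 24.439517974853516 area 1726.5 1545.0 ridge [ 0.5702 -0.1693  0.0375] yaw c-r 133.9 line 48.5
```

```bash
python3 -m inch '[0,-2,-60,1,70,0,-2,-120,1,70,0,-2,-120,1,70,0,-2,-120,1,70]'; python3 -c "
from h import *
s=robot.read_state();print(s['t'],s['tool_pos'],R.from_rotvec(s['orientation']).as_matrix()[:,:2])
d=np.load('w1.npz');knobtop(d['im'],d['K'],d['W'],(329,227),140,251,.034,32)"
```

```text
t: 2.03
tool_pos: [0.5633, -0.1691, 0.0415]
orientation: [-1.076, -2.937, -0.001]
force: [-1.9, 1.1, -1.4]
opening: 0.0653
gripper_force: 0.0
2.0333 [ 0.56331923 -0.16914988  0.04147857] [[-0.76321872  0.64601043]
 [ 0.6460051   0.7633157 ]
 [ 0.01321356 -0.00443349]]
centre [ 0.5707 -0.1697  0.034 ] circ [ 0.5709 -0.1698  0.034 ] rad px 24.599279403686523 area 1776.0 153.0 ridge [ 0.5772 -0.1626  0.0375] yaw c-r 47.5 line 50.3
```

```bash
python3 -m inch '[0,0,0,0,70,0,0,0,0,70,0,0,0,0,70]'; python3 -c "
from h import *
s=robot.read_state();print(s['t'],s['tool_pos'],R.from_rotvec(s['orientation']).as_matrix()[:,:2])"
```

```text
t: 2.28
tool_pos: [0.5721, -0.1724, 0.0541]
orientation: [1.075, 2.946, -0.0]
force: [-0.7, -0.6, -0.8]
opening: 0.0651
gripper_force: 0.0
2.2833 [ 0.57206941 -0.17238109  0.05410927] [[-0.76487245  0.64416311]
 [ 0.64416245  0.76488629]
 [-0.00498599  0.001687  ]]
```

```bash
python3 -m inch '[0,0,-8,0,70,0,0,-16,0,70,0,0,-24,0,70,0,0,-24,0,70,0,0,-24,0,70,0,0,-24,0,70]'; python3 -c "
from h import *
s=robot.read_state();print(s['t'],s['tool_pos'],R.from_rotvec(s['orientation']).as_matrix()[:,:2])"
```

```text
t: 2.78
tool_pos: [0.5695, -0.1714, 0.0263]
orientation: [-1.076, -2.951, 0.0]
force: [0.0, 0.4, -0.5]
opening: 0.0653
gripper_force: 0.0
2.7833 [ 0.56949826 -0.17136127  0.02625926] [[-7.65454573e-01  6.43489755e-01]
 [ 6.43489777e-01  7.65454695e-01]
 [ 4.51595573e-04 -2.11755507e-04]]
```

```bash
python3 -m inch '[1,2,-10,0,70,1,2,-20,0,70,1,2,-20,0,70,1,2,-20,0,70,1,2,-20,0,30,1,2,-20,0,20,1,2,-20,0,20,1,2,-20,0,20,1,2,-20,0,20]' 40; python3 -c "
from h import *
s=robot.read_state();print(s['t'],s['tool_pos'],R.from_rotvec(s['orientation']).as_matrix()[:,:2])"
```

```text
t: 3.53
tool_pos: [0.5709, -0.1695, 0.0069]
orientation: [1.076, 2.951, -0.0]
force: [-0.5, 0.4, -0.4]
opening: 0.0377
gripper_force: 40.0
3.5333 [ 0.57094462 -0.16954141  0.00685363] [[-7.65448467e-01  6.43496888e-01]
 [ 6.43496878e-01  7.65448697e-01]
 [-6.42155940e-04  2.18799322e-04]]
```

```bash
python3 -m inch '[0,0,20,0,20,0,0,60,0,20,0,0,100,0,20,0,15,140,-6,20,-8,50,175,-12,20,-16,85,183,-18,20,-24,120,183,-25,20,-32,155,183,-32,20,-40,190,183,-39,20,-46,220,183,-46,20]' && python3 -m inch '[-7,30,0,-6,20,-12,60,0,-12,20,-14,75,0,-13,20,-14,80,0,-13,20,-14,80,0,-13,20,-14,80,0,-13,20,-14,80,0,-13,20,-14,80,0,-13,20,-14,80,0,-13,20,-14,80,0,-13,20]'; python3 - <<'E'
from h import *
im,K,W=cam("wrist"); np.savez("w2.npz",im=im,K=K,W=W); cv2.imwrite("pics/w2.png",im)
s=robot.read_state();print(s['tool_pos'],s['q'][5],R.from_rotvec(s['orientation']).as_matrix()[:,0])
print(proj(K,W,[.524,.222,.101]))
E
```

```text
t: 4.37
tool_pos: [0.524, 0.0524, 0.1899]
orientation: [2.148, 2.292, 0.001]
force: [0.4, -0.2, -0.3]
opening: 0.0373
gripper_force: 40.0
t: 5.2
tool_pos: [0.5109, 0.1297, 0.1894]
orientation: [2.389, 2.04, -0.0]
force: [-0.7, 1.0, 0.4]
opening: 0.0375
gripper_force: 40.0
[0.51083851 0.12988418 0.18942283] 0.308732624655515 [ 1.56374065e-01  9.87697904e-01 -3.70649827e-05]
[325.13990107  98.74812904]
```

View pics/w2.png

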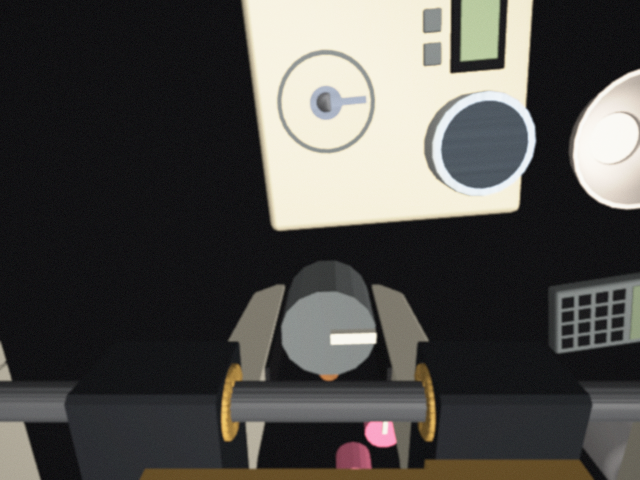

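The wrist view shows the collar at (326,102) with its lug pointing right to (366,99). The held knob's ridge runs from (330,338) to (376,338).

```bash
python3 - <<'E'
from h import *
d=np.load("w2.npz"); im,K,W=d["im"],d["K"],d["W"]
def ang(a): return np.degrees(np.arctan2(a[1],a[0])).round(1)
def comp(m,z,o,nm):
    cs,_=cv2.findContours(m.astype(np.uint8),cv2.RETR_EXTERNAL,cv2.CHAIN_APPROX_NONE); c=max(cs,key=cv2.contourArea)
    (x,y),s,a=cv2.minAreaRect(c); vx,vy,x0,y0=cv2.fitLine(c,cv2.DIST_L2,0,.01,.01).ravel()
    p=onz(K,W,x0+o[0],y0+o[1],z); q=onz(K,W,x0+o[0]+10*vx,y0+o[1]+10*vy,z)
    print(nm,"ctr px",x+o[0],y+o[1],s,"p",p.round(4),"yaw",ang(q-p), "len mm", np.array(s)*np.linalg.norm(q-p)*100); return c
# ridge
c=im[300:370,280:385].min(2); comp(c>235,.220,(280,300),"ridge")
# knob top face
g=im[270:390,270:390].astype(int); print(g[62,[20,30,50,60,70,80,110]].tolist(), g[40:110:8,40].tolist())
# lug/collar: not cream (r-b small), inside ring
y0,x0=64,290; s=im[y0:140,x0:368].astype(int)
print(im[102,300:372:3].tolist())
m=(s[:,:,2]-s[:,:,0]<-5)   # bluish
n,l,st,ce=cv2.connectedComponentsWithStats(m.astype(np.uint8)); print(st.tolist(),ce.round(1).tolist())
lug=m.copy(); lug[:,:346-x0]=0; lug[:,:]&=True
comp(lug,.081,(x0,y0),"lug")
e=(s.max(2)<120); n,l,st,ce=cv2.connectedComponentsWithStats(e.astype(np.uint8)); print("dark",st.tolist(),(ce+[x0,y0]).round(1).tolist())
o=np.hstack([cv2.resize(im[60:140,280:380],(400,320),interpolation=cv2.INTER_CUBIC),cv2.resize(im[290:390,270:395],(400,320),interpolation=cv2.INTER_CUBIC)]); cv2.imwrite("pics/c2.png",o)
E
```

```text
ridge ctr px 353.0155487060547 338.46614837646484 (8.262078285217285, 42.24320983886719) p [0.5208 0.1278 0.22  ] yaw -6.9 len mm [ 3.26079806 16.67214615]
[[143, 145, 138], [145, 146, 141], [144, 145, 141], [133, 137, 138], [119, 129, 133], [128, 141, 144], [18, 14, 16]] [[149, 150, 145], [145, 147, 142], [144, 145, 142], [143, 146, 142], [145, 147, 144], [146, 148, 143], [145, 145, 141], [142, 145, 141], [20, 18, 19]]
[[226, 242, 247], [224, 241, 246], [223, 241, 246], [214, 228, 232], [201, 185, 175], [190, 175, 166], [96, 95, 93], [108, 106, 107], [113, 111, 111], [146, 145, 144], [172, 163, 158], [200, 185, 175], [200, 183, 175], [204, 188, 178], [202, 187, 177], [201, 186, 177], [205, 188, 178], [204, 186, 178], [207, 190, 181], [203, 188, 179], [205, 191, 183], [204, 194, 189], [213, 224, 226], [206, 231, 237]]
[[0, 0, 78, 76, 5132], [20, 22, 56, 33, 795], [34, 33, 1, 1, 1]] [[38.1, 37.4], [41.4, 37.9], [34.0, 33.0]]
lug ctr px 355.42681884765625 99.84146118164062 (6.184166431427002, 19.65681266784668) p [0.5435 0.2189 0.081 ] yaw -2.7 len mm [ 4.07978525 12.96788746]
dark [[0, 0, 78, 76, 5813], [27, 30, 12, 18, 115]] [[328.6, 101.5], [321.6, 103.7]]
```

View pics/c2.png

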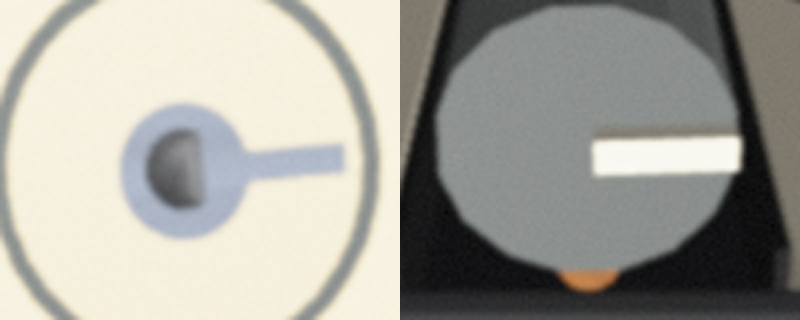

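The crop shows the collar centre at about (326,102.7) and the lug end at (365.8,99.8). Ridge and lug differ by about 3–4° in the image. Now the offsets.

```bash
python3 - <<'E'
from h import *
d=np.load("w2.npz"); im,K,W=d["im"],d["K"],d["W"]
s=im[80:125,305:342].astype(int)
m=((s[:,:,2]-s[:,:,0]<8)).astype(np.uint8); m[:, :]=cv2.morphologyEx(m,cv2.MORPH_OPEN,np.ones((11,11),np.uint8))
c=max(cv2.findContours(m,0,1)[0],key=cv2.contourArea); e=cv2.fitEllipse(c); u,v=e[0][0]+305,e[0][1]+80; print("collar",u,v,e[1])
C=onz(K,W,u,v,.081); r=np.linalg.norm(onz(K,W,u+e[1][0]/2,v,.081)-C); L=onz(K,W,365.7,99.7,.081)
print("C",C.round(4),"r",r.round(4),"lug len",np.linalg.norm(L-C).round(4),"yaw",np.degrees(np.arctan2(*(L-C)[1::-1])).round(1), "tri", onz(K,W,326,102.75,.081).round(4))
# meter near edge direction for a check
k=im[285:385,275:385]; g=k.astype(int).mean(2); m=((g>112)).astype(np.uint8); m=cv2.morphologyEx(m,cv2.MORPH_OPEN,np.ones((15,15),np.uint8))
c=max(cv2.findContours(m,0,1)[0],key=cv2.contourArea); x,y,w,h=cv2.boundingRect(c); print("top bbox",x+275,y+285,w,h)
for px in ((x+275+w/2,y+285+h/2),cv2.fitEllipse(c)[0]+np.array([275,285])): print(px,onz(K,W,*px,.2165).round(4))
print("size",np.linalg.norm(onz(K,W,x+275,y+285+h/2,.2165)-onz(K,W,x+275+w,y+285+h/2,.2165)))
E
```

```text
collar 325.74214935302734 102.42988204956055 (31.14248275756836, 32.51680374145508)
C [0.524  0.2204 0.081 ] r 0.0103 lug len 0.0265 yaw -5.3 tri [0.5242 0.2202 0.081 ]
top bbox 283 292 92 84
(329.0, 334.0) [0.5114 0.1291 0.2165]
[328.02265549 332.79394913] [0.5111 0.1297 0.2165]
size 0.037138434939184804
```

```bash
python3 -m inch '[3,20,0,1,20,8,55,0,3,20,12,82,0,3,20,13,90,-20,3,20,13,90,-45,3,20,13,90,-60,3,20,13,90,-60,3,20,13,90,-60,3,20,13,90,-60,3,20,13,90,-60,3,20]'; python3 - <<'E'
from h import *
o=[]
for n,g in(("scene",(490,245)),("side",(312,365))):
    im,K,W=cam(n); np.savez(n+"3.npz",im=im,K=K,W=W); s=robot.read_state(); p=s['tool_pos']
    print(n,proj(K,W,p+[0,0,-.007]),proj(K,W,[.5241,.2203,.101]),proj(K,W,[.5241,.2203,.081]))
    x,y=g[0]-50,g[1]-50; o.append(cv2.resize(im[y:y+100,x:x+100],(400,400),interpolation=cv2.INTER_CUBIC))
cv2.imwrite("pics/c3.png",np.hstack(o))
print(p,R.from_rotvec(s['orientation']).as_matrix()[:,1],s['force'])
E
```

```text
t: 6.08
tool_pos: [0.5249, 0.2206, 0.1314]
orientation: [2.333, 2.102, 0.004]
force: [-0.5, 0.9, 0.7]
opening: 0.038
gripper_force: 40.0
scene [491.42167507 241.83783712] [488.16260003 254.36700716] [485.53913368 265.00827881]
side [309.38944708 365.38507586] [310.06961433 374.75475012] [310.18849811 382.5010298 ]
[0.52473915 0.22059263 0.13115839] [ 0.99457162 -0.10402564  0.00244109] [-0.71035249  0.56271412 -0.2312955 ]
```

View pics/c3.png

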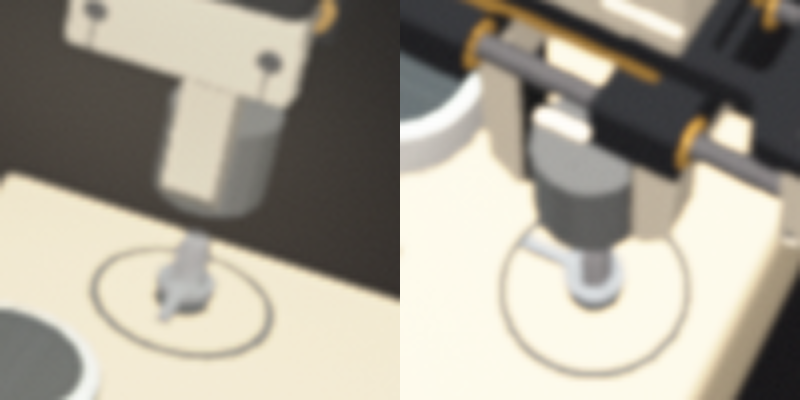

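Side view: the knob is about 2 px left of the shaft axis, which is more than predicted. I'll measure it with pixel profiles.

```bash
python3 - <<'E'
from h import *
d=np.load("side3.npz"); im=d["im"].astype(int)
for v in (358,362,366,378,381,383): print(v,im[v,288:330].mean(1).round().astype(int).tolist())
d=np.load("scene3.npz"); im=d["im"].astype(int)
print("scene")
for v in (236,240,244,247,255,258,261): print(v,im[v,474:516].mean(1).round().astype(int).tolist())
for n in("scene","side"):
    d=np.load(n+"3.npz"); K,W=d["K"],d["W"]; a=np.array([.5247,.2206,.1242]); r=W[:3,0]*.019
    for z in(0,.01,.02): print(n,[proj(K,W,a+[0,0,z]+k*r).round(1).tolist() for k in(-1,1)])
    b=np.array([.5241,.2203,.09]); r=W[:3,0]*.006; print([proj(K,W,b+k*r).round(1).tolist() for k in(-1,1)])
E
```

```text
358 [234, 214, 190, 171, 139, 101, 83, 95, 115, 132, 149, 162, 165, 166, 166, 167, 167, 167, 166, 166, 167, 166, 167, 167, 165, 166, 167, 165, 166, 165, 156, 147, 152, 164, 163, 152, 133, 109, 86, 67, 52, 43]
362 [246, 246, 246, 245, 245, 241, 222, 171, 120, 100, 97, 98, 99, 107, 119, 133, 144, 151, 155, 158, 158, 159, 159, 156, 154, 149, 146, 138, 127, 113, 100, 110, 144, 168, 175, 176, 176, 176, 177, 175, 175, 174]
366 [246, 246, 246, 246, 246, 245, 235, 198, 136, 104, 98, 95, 92, 91, 89, 89, 90, 92, 95, 94, 94, 94, 93, 94, 93, 93, 93, 92, 90, 89, 91, 111, 145, 169, 174, 175, 176, 176, 176, 176, 176, 175]
378 [229, 208, 214, 231, 238, 234, 224, 213, 205, 203, 209, 215, 222, 226, 227, 225, 217, 206, 193, 170, 148, 138, 135, 133, 130, 133, 160, 204, 232, 242, 245, 246, 246, 246, 246, 246, 246, 246, 246, 246, 246, 241]
381 [205, 223, 240, 245, 246, 246, 246, 246, 246, 245, 243, 240, 234, 227, 220, 218, 220, 220, 208, 179, 150, 142, 141, 141, 136, 136, 157, 192, 217, 232, 241, 245, 246, 246, 246, 246, 246, 246, 247, 246, 246, 246]
383 [207, 232, 244, 246, 246, 246, 246, 246, 246, 246, 
[... 1166 characters left out ...]
8, 212, 216, 218, 217, 212, 206, 193, 182, 174, 175, 177, 177, 175, 171, 170, 183, 209, 222, 225, 227, 228, 225, 222, 217, 206, 186, 168, 149, 125, 103, 89, 77, 66, 62, 60, 58, 59, 58, 58]
261 [230, 229, 229, 229, 227, 222, 214, 205, 192, 179, 171, 172, 173, 175, 174, 173, 173, 184, 207, 217, 217, 209, 200, 196, 204, 214, 222, 226, 228, 229, 229, 230, 229, 226, 222, 217, 206, 187, 168, 150, 125, 103]
scene [[478.4, 241.9], [504.5, 241.9]]
scene [[479.6, 236.2], [506.0, 236.2]]
scene [[481.0, 230.4], [507.5, 230.4]]
[[482.7, 260.3], [490.7, 260.3]]
side [[294.9, 365.4], [323.9, 365.4]]
side [[294.7, 361.2], [324.0, 361.2]]
side [[294.5, 356.9], [324.1, 356.9]]
[[305.7, 379.1], [314.6, 379.1]]
```

Left and right edges agree with the predictions to within about 1 mm, so I'm descending gently.

```bash
python3 -m inch '[0,-0.5,-5,0,20,0,-0.5,-12,0,20,0,-0.5,-18,0,20,0,-0.5,-22,0,20,0,-0.5,-25,0,20,0,-0.5,-28,0,20,0,-0.5,-31,0,20,0,-0.5,-31,0,20,0,-0.5,-31,0,20]'; python3 -c "
from h import *
s=robot.read_state();print(s['wrist_torque'],R.from_rotvec(s['orientation']).as_matrix()[:,1])"
```

```text
t: 6.93
tool_pos: [0.5236, 0.2202, 0.0982]
orientation: [-2.333, -2.103, 0.0]
force: [0.2, 2.5, -2.0]
opening: 0.0378
gripper_force: 40.0
[ 0.33933357 -0.13103339 -0.01535828] [ 9.94626017e-01 -1.03532666e-01 -2.69747746e-04]
```

```bash
python3 -m inch '[0,0.5,-2,0,20,0,0.5,-4,0,20,0,0.5,-6,0,20,0,0.5,-8,0,20,0,0.5,-9,0,20,0,0.5,-9,0,20,0,0.5,-9,0,20]'; python3 -c "
from h import *
s=robot.read_state();print(s['wrist_torque'],s['tool_pos'])"
```

```text
t: 7.52
tool_pos: [0.5236, 0.2204, 0.0893]
orientation: [-2.334, -2.103, 0.0]
force: [0.2, 0.2, -0.2]
opening: 0.0375
gripper_force: 40.0
[ 0.0188263  -0.08901023  0.03884409] [0.52360941 0.22040842 0.08934083]
```

The knob slid freely along the D, with its underside at about 82 mm. Now pressing.

```bash
python3 -m inch '[0,0,-1,0,20,0,0,-2,0,20,0,0,-3,0,20,0,0,-4,0,20,0,0,-5,0,20,0,0,-5,0,20,0,0,-5,0,20]' 60; python3 -m inch '[0,0,-1,0,20,0,0,-2,0,20,0,0,-3,0,20,0,0,-3,0,20,0,0,-3,0,20]'
```

```text
t: 8.1
tool_pos: [0.5239, 0.2205, 0.0851]
orientation: [2.334, 2.103, 0.001]
force: [-2.9, -1.0, 6.4]
opening: 0.0372
gripper_force: 60.0
t: 8.52
tool_pos: [0.5239, 0.2206, 0.0826]
orientation: [2.333, 2.103, 0.001]
force: [-4.1, -1.7, 9.7]
opening: 0.0373
gripper_force: 60.0
```

```bash
python3 -m inch '[-0.5,0,-1,0,20,-0.5,0,-2,0,20,-0.5,0,-2,0,20,-0.5,0,-2,0,20]' ; python3 -m inch '[0,0,-1,0,20,0,0,-1,0,20,0,0,-1,0,20]'
```

```text
t: 8.85
tool_pos: [0.5239, 0.2206, 0.0816]
orientation: [2.333, 2.103, 0.002]
force: [-5.2, -2.7, 15.9]
opening: 0.0375
gripper_force: 60.0
t: 9.1
tool_pos: [0.524, 0.2206, 0.0815]
orientation: [2.333, 2.103, 0.002]
force: [-9.3, -4.2, 22.4]
opening: 0.0372
gripper_force: 60.0
```

The force steps up at TCP z = 81.5 mm, which fits the stop. One check picture.

```bash
python3 -m inch '[0,0,0,0,20,0,0,0,0,20,0,0,0,0,20,0,0,0,0,20]'; python3 - <<'E'
from h import *
o=[]
for n,g in(("scene",(490,255)),("side",(312,375))):
    im,K,W=cam(n); x,y=g[0]-50,g[1]-50; o.append(cv2.resize(im[y:y+100,x:x+100],(400,400),interpolation=cv2.INTER_CUBIC))
cv2.imwrite("pics/c4.png",np.hstack(o))
E
```

```text
t: 9.43
tool_pos: [0.524, 0.2206, 0.0815]
orientation: [2.333, 2.103, 0.002]
force: [-10.1, -4.2, 23.7]
opening: 0.0377
gripper_force: 60.0
```

View pics/c4.png

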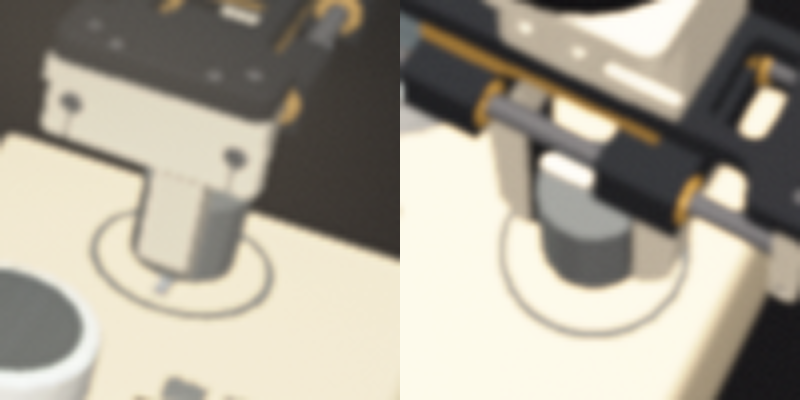

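The knob covers the collar, with only the lug end showing at scene crop (163,285), in line with the finger and ridge. It is seated, held at the stop and steady at about 24 N.

```bash
python3 -c "
from plant import job
print(job.close_job())"
```

```text
the job is handed in; nothing more can be done
None
```

The grey knob is on the D-shaft with its ridge above the lug, and the gripper was still holding it down at the stop with about 24 N when I handed in at 9.5 s; I steered clear of the bystanders but took no final picture of them.

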